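# Press a new pad into the eyelash curler with the locking clamp

## Task

The eyelash curler's new pad still stands out of its channel. Close the scissor clamp's handle, gently, until the pad is fully home and the ratchet holds the clamp shut with nothing touching it; then press the locked handle sideways (downwards, as the clamp lies flat) so that the ratchet lets go and the clamp springs fully open, with the pad still home. Never force the clamp, and leave the makeup things around it where they are.

Things in the scene. Friction and masses are not known exactly. Their poses are not given: they have to be found in the camera images.
- clamp_stand: Fixed wooden block, 170x90x30 mm, with a steel scissor clamp lying flat on it. Origin: on the table under the block, 30 mm robot-side of its middle; z up, x from finger rings to jaws, y across. Pivot at (35,0,60) mm. Rings overhang the block at x -90. A small steel ratchet bar, x -56 to -44, y -26 to 26, top 74 mm high, spans the shanks; the curler's head is in the jaws at x 63.
- clamp (a joint): Closing angle of the moving handle and jaw about the upright pivot, rad: 0 sprung open, up to 0.26. Closing takes 4 to 14 N at the ring, uneven over the teeth, then steeply more, at a varying angle, once the pad is home (18 N surely is home). 5 teeth about 0.045 rad (5.6 mm at the ring) apart, the first at about 0.03 to 0.065; let go, the handle slips back to the last tooth passed and stays.
- handle: The clamp's moving handle: steel shank and finger ring, hinged at the pivot. Origin on its shank 15 mm from the pivot, z up, its ring's centre at (-110,35,0) mm in its frame. It bends if forced: a hand or tool should never bear on it with 25 N or more, in any direction.
- pad (a joint): How far the dark 30x5x6 mm pad strip in the curler's aluminium channel has been pushed in, m: 0 standing 2.5 mm proud, 0.0025 fully home, flush with the channel. Driven by the clamp's jaw; stays where it is pushed. The clamp angle at which it is home differs from case to case (about 0.08 to 0.24).
- ring (a point): Centre of the moving handle's finger ring, the higher one, about 60 mm above the table: a flat oval of 7 mm steel rod, 43 mm along the clamp and 23 mm across. Open it stands at (-90,35,60) mm in the stand's frame; it closes towards the stand's -y. Once locked, pressing it down 4 to 5 mm (4 to 15 N; stop at 10 mm) frees the ratchet; it must move outwards (+y) while still down, or it catches again.
- fixed_ring (a point): Centre of the like finger ring of the fixed handle, at (-90,-9,45) mm in the stand's frame, 15 mm lower than the moving ring; it does not move. Open, the two rings measure 68 mm across their outsides.
- case: Hard black plastic makeup case with two metal clasps, 150x210x112 mm with a grip on its lid; origin under its middle. Not to be moved.
- brush_holder: Silicone brush holder block 70x100x50 mm with five makeup brushes standing in it up to 160 mm high; origin under its middle. Not to be moved.
- foundation: Square glass foundation bottle 36x36 mm, 117 mm high with its black cap; origin under its middle. Not to be moved.
- mirror: White plastic hand mirror lying flat: disc of 116 mm, 12 mm thick, with a 100 mm handle along its +x; origin under the disc's middle. Not to be moved.

How it is judged:
On the way, in this order (a step that is already met when the one before it is completed fails the run):
1. the pad is home and the ratchet holds the clamp shut with the robot off it (value of joint pad above 0.002 m and value of joint clamp above 0.03 rad and contact force between each of the fingers, the arm and clamp_stand below 0.3 N), for 0.5 s.
2. the ratchet is released and the clamp has sprung open (value of joint clamp below 0.012 rad), for 0.2 s.
At the end, for the whole second after the job is handed in: The clamp, having been locked shut with the pad home (pushed in at least 2 of its 2.5 mm), is open again (joint below 0.012 rad), the pad is still home, and the robot is off the clamp (value of joint clamp below 0.012 rad and value of joint pad above 0.002 m and contact force between each of the fingers, the arm and clamp_stand below 0.3 N); the robot touches nothing.
It fails at once if the clamp is forced: the robot bears on its moving handle with more than 26 N (contact force between any of the fingers, the arm and handle above 26 N).
It fails at once if a makeup thing beside the clamp is shifted by more than 15 mm (distance of any of case, brush_holder, foundation, mirror from where it was at the start of the episode above 0.015 m).
It also fails if it takes over 54 s, if anything falls off the work surface, if the arm or the gripper's body presses on something with over 40 N, if the wrist force passes 120 N, or if a joint passes its speed limit or range.

## Robot

A 6-joint arm with a two-finger parallel gripper is mounted at the origin on the work surface. World frame = base frame: x ahead of the robot, y to its left, z up, the work surface at z = 0. Lengths are in m, angles in rad, forces in N, time in s.
With the tool pointing down it reaches from about 0.35 to 0.85 m from the base axis. Payload 8.1 kg.
Tool frame: the origin (TCP) lies at the very end of the fingers, on their centre line; the grasp point (between the pads) lies 19 mm behind it; x points along the fingers, z is the direction in which the jaws open and shut, and the axes are right-handed (so a half turn about x gives the same grasp; the last joint's range is limited). The gripper opens to 93 mm and grips with 3 to 60 N. Pads are 15 mm wide; open, the fingers measure 128 mm over their backs; the gripper's body (75 mm by 188 mm) begins 65 mm behind the grasp point.
Start: joints at [1.154, 0.13, 1.488, -0, 1.523, -0.085], TCP at [0.195, 0.567, 0.219] pointing down, gripper open.
Joint ranges: [-2.96, 2.96], [-0.89, 2.26], [0.02, 2.5], [-1.34, 4.48], [0, 2.73], [-2.66, 2.66]. Speed limits (rad/s): [2.39, 2.39, 2.79, 3.14, 3.14, 3.14].

## Interface

Orientations are given as a 3x3 rotation matrix whose columns are the frame's x, y, z axes.
In Python, from rig import robot gives the robot as it stands.
- The arm moves only by the tool apply_moves, never from a script. Its arguments are lists of equal length, an entry for each row: "offset": the shift along the tool's x, y, z in cm, a list of three; "twist": the turn about the tool's x in degrees; "claw": the finger opening in cm, from 0 to 9.3. A call has 1 to 20 rows; each row is the pose to reach, as a shift and turn from the pose commanded when the call began, along the tool's axes at that moment; what a row does not reach only later rows make up. A row lasts 1/8 s, in which the tool goes at most 62.5 mm and 10.7 degrees, less where a joint would pass 70% of its speed; a pose out of reach is approached as far as the arm can. A call with a gripper value outside its range is refused whole. The fingers move at their own pace and stop on an object; the grip force is fixed at half the most. Time passes only in rows, so rows that repeat a pose let the fingers close. It gives the time, the measured TCP pose, the force and the opening at its end, in the units of the state.
- robot.get_obs(): the state, without advancing time (a new reading comes with each control period).
- robot.snapshot(name): name is "scene" or "top"; returns a dict with "img" (420x560x3 uint8, red, green, blue), "fx", "fy", "cx", "cy" (pixels), "xyz" and "rotation" of the camera in the world. Camera axes: x right, y down, z forward; pixel columns grow to the right and rows downward; lengths in m; the calibration is good to about 2 mm. A picture is of the moment at which its call begins. There is no depth.
- robot.hand_in(): hands the job in, once; it reports no verdict.
The state is a dict: "time": time; "qpos": joint angles; "joint_velocities": joint speeds; "joint_efforts": joint torques, N m; "ee_pos": TCP position; "tool_rot": TCP orientation; "contact_force": force on the tool from outside, world axes, zero at the start; "wrist_torque": the same for the moment, N m; "grip_width": opening from 0.0 (shut) to 1.0 (fully open).
Only numpy, scipy, OpenCV 4.12 (cv2) and the standard library are available. Lean on these libraries where they do the work, as an engineer would, in place of code of your own. Each camera call takes 0.05 s, during which the arm holds its last target.

## Working session

There is one attempt and no reset: what is moved stays moved. The work goes in short steps, Python scripts to look and compute and a tool call to move; the robot and the scene stay as the last step left them, time stands still between calls to the robot, and variables do not carry over. Pictures are saved under pics/ and viewed, and the job is handed in when it is done.

Besides the shell and the picture viewer there is one more tool, called after ">>>" as a command line: name --pt "numbers of a row" for each row, then --argument value for the rest. apply_moves: Moves the arm, as the interface text tells. Its arguments: {"type":"object","properties":{"offset":{"type":"array","items":{"type":"array","items":{"type":"number"}}},"twist":{"type":"array","items":{"type":"number"}},"claw":{"type":"array","items":{"type":"number"}}},"required":["offset","twist","claw"]}

```bash
ls; mkdir -p pics; python3 - <<'E'
from rig import robot
import cv2,pickle
o=robot.get_obs()
for k,v in o.items(): print(k,v)
for n in("scene","top"):
    s=robot.snapshot(n); pickle.dump(s,open(f'pics/{n}0.pkl','wb'))
    cv2.imwrite(f'pics/{n}0.png',s['img'][:,:,::-1])
    print(n,s['fx'],s['fy'],s['cx'],s['cy'],s['xyz'],s['rotation'])
E
```

```text
pics
time 0.0
qpos [ 1.15362044e+00  1.31146531e-01  1.48928902e+00 -3.99313097e-06
  1.52302142e+00 -8.54238501e-02]
joint_velocities [ 0.00165283 -0.0008244  -0.00019475  0.0015044   0.00021301 -0.00032111]
joint_efforts [-1.86893344e-04 -5.59864175e+01 -4.91740751e+01  7.66882603e-02
  3.60034034e-02 -1.67413727e-04]
ee_pos [0.19517644 0.56675033 0.21759086]
tool_rot [[-7.51737745e-04 -9.45473163e-01  3.25699145e-01]
 [-1.70604338e-03  3.25699975e-01  9.45471637e-01]
 [-9.99998262e-01  1.55089845e-04 -1.85785920e-03]]
contact_force [-0.08069356  0.02315905 -0.1792344 ]
wrist_torque [0.01872208 0.02538534 0.02278293]
grip_width 0.9948696986993301
scene 478.75070175279626 478.75070175279626 274.1464611655058 205.7397645971104 [1.30149603 0.22855969 0.69592154] [[-0.22284107  0.62635709 -0.74700646]
 [ 0.97485395  0.14418088 -0.16991658]
 [ 0.00127559 -0.76608659 -0.64273611]]
top 381.53646730886857 381.53646730886857 277.5286956897947 212.51148403677684 [0.54234035 0.05272945 0.8175691 ] [[ 0.01924266 -0.99498024  0.09820405]
 [-0.99941194 -0.0163537   0.03013864]
 [-0.02838136 -0.09872624 -0.99470982]]
```

View pics/scene0.png

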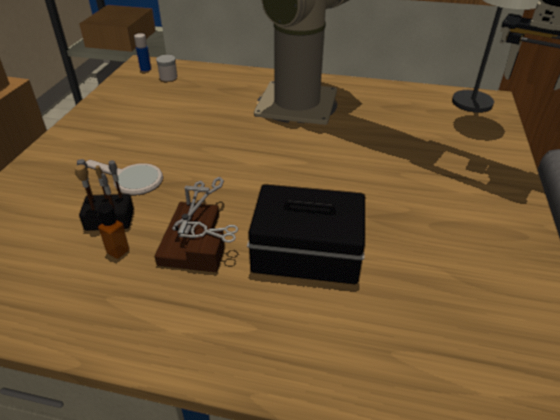

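View pics/top0.png

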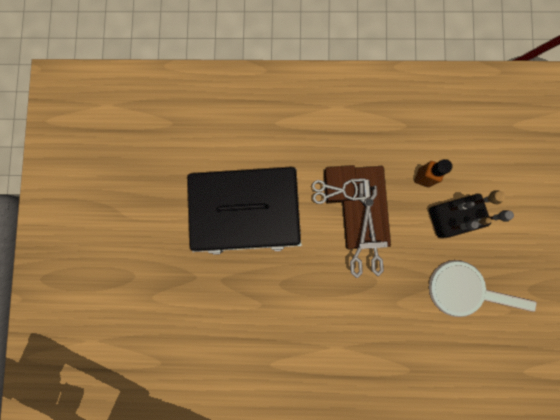

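The stand is in the middle, with the clamp rings at about (357,267) and (377,265) in the top view and the case to its left. I'll enlarge both views.

```bash
python3 - <<'E'
import cv2
a=cv2.imread('pics/top0.png')[150:290,300:400]; cv2.imwrite('pics/top0z.png',cv2.resize(a,None,fx=4.2,fy=4.2,interpolation=cv2.INTER_CUBIC))
a=cv2.imread('pics/scene0.png')[165:280,145:255]; cv2.imwrite('pics/scene0z.png',cv2.resize(a,None,fx=5,fy=5,interpolation=cv2.INTER_CUBIC))
E
```

```text
(no output)
```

View pics/top0z.png

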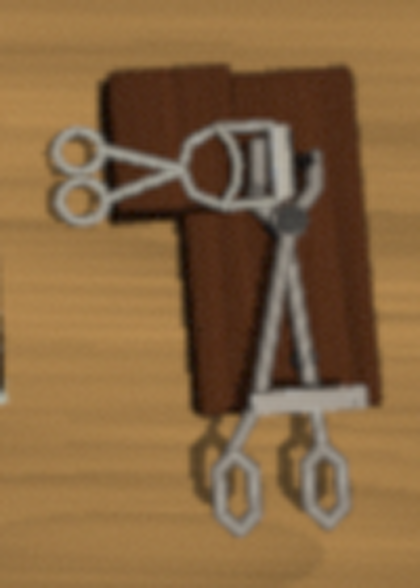

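View pics/scene0z.png

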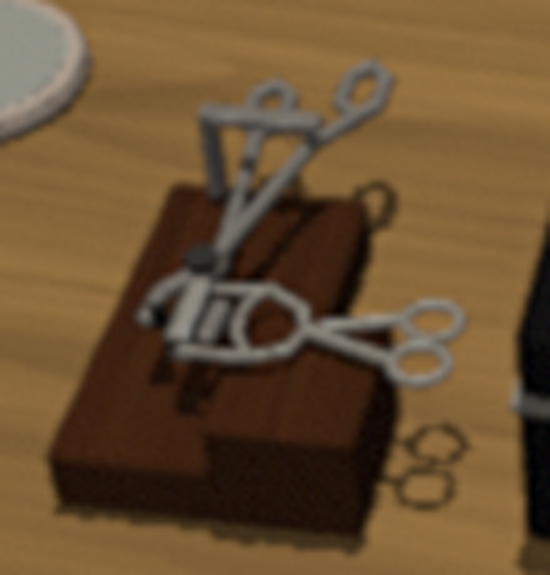

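```bash
cat > h.py <<'E'
import numpy as np,pickle,cv2
def ray(s,u,v):
    d=np.array([(u-s['cx'])/s['fx'],(v-s['cy'])/s['fy'],1.]); return np.array(s['xyz']),np.array(s['rotation'])@d
def plane(s,u,v,z):
    o,d=ray(s,u,v); return o+d*(z-o[2])/d[2]
def tri(s1,p1,s2,p2):
    o1,d1=ray(s1,*p1);o2,d2=ray(s2,*p2)
    t=np.linalg.lstsq(np.c_[d1,-d2],o2-o1,rcond=None)[0]
    a,b=o1+d1*t[0],o2+d2*t[1]; return (a+b)/2,np.linalg.norm(a-b)
E
python3 - <<'E'
from h import *
np.set_printoptions(precision=4,suppress=True)
T=pickle.load(open('pics/top0.pkl','rb'));S=pickle.load(open('pics/scene0.pkl','rb'))
zt=lambda x,y:(300+x/4.2-.4,150+y/4.2-.4); zs=lambda x,y:(145+x/5-.4,165+y/5-.4)
m,f,p=zt(238,492),zt(326,485),zt(290,220)
M,F,P=plane(T,*m,.06),plane(T,*f,.045),plane(T,*p,.063)
print('planes',M,F,P,'M-F',np.linalg.norm((M-F)[:2]),'M-P',np.linalg.norm((M-P)[:2]),'F-P',np.linalg.norm((F-P)[:2]))
for n,a,b in(('m',m,zs(363,88)),('f',f,zs(272,101)),('p',p,zs(201,259))): print(n,*tri(T,a,S,b))
# fit stand frame: rigid 2d
A=np.array([[-90,35],[-90,-9],[35,0]])/1e3;B=np.array([M,F,P])[:,:2]
a,b=A-A.mean(0),B-B.mean(0)
th=np.arctan2((a[:,0]*b[:,1]-a[:,1]*b[:,0]).sum(),(a*b).sum());R=np.array([[np.cos(th),-np.sin(th)],[np.sin(th),np.cos(th)]])
t=B.mean(0)-R@A.mean(0);print('yaw deg',np.degrees(th),'org',t,'resid mm',1e3*((R@A.T).T+t-B))
for u,v in((254,404),(366,397)):print('bar',R.T@(plane(T,*zt(u,v),.074)[:2]-t))
E
```

```text
planes [ 0.513  -0.0805  0.06  ] [ 0.5166 -0.1247  0.045 ] [ 0.6408 -0.1045  0.063 ] M-F 0.044321067657522986 M-P 0.12995213412380924 F-P 0.12578962038462524
m [ 0.5129 -0.0797  0.0606] 0.0014158803009092758
f [ 0.5164 -0.1224  0.0489] 0.0027099258135964664
p [ 0.6406 -0.1044  0.0651] 0.0006030283453227477
yaw deg 5.037083281291588 org [ 0.6057 -0.1076] resid mm [[-0.0569 -0.1464]
 [ 0.2438  0.2012]
 [-0.1869 -0.0548]]
bar [-0.0497  0.0267]
bar [-0.0501 -0.0246]
```

```bash
python3 - <<'E'
from h import *
np.set_printoptions(precision=4,suppress=True)
T=pickle.load(open('pics/top0.pkl','rb'))
print('case edge',plane(T,297,170,.112),plane(T,300,243,.112),'grip end',plane(T,268,207,.13), 'curler rings',plane(T,312,198,.06))
th=np.radians(5.04);ex=np.array([np.cos(th),np.sin(th)]);ey=np.array([-np.sin(th),np.cos(th)])
from rig import robot
o=robot.get_obs();R=np.array(o['tool_rot']);p=np.array(o['ee_pos'])
M=np.array([.513,-.0805])
g=np.r_[M+ey*.055,.13]
print(g,'offset cm',R.T@(g-p)*100)
yaw=np.degrees(np.arctan2(R[1,2],R[0,2]));print('tool z dir',yaw,'twist to 5.04:',yaw-5.04,'to 95.04',yaw-95.04)
E
```

```text
case edge [0.6928 0.0391 0.112 ] [0.5563 0.0316 0.112 ] grip end [0.62   0.0911 0.13  ] curler rings [0.6474 0.0073 0.06  ]
[ 0.5082 -0.0257  0.13  ] offset cm [  8.8365 -48.8912 -45.8143]
tool z dir 70.98995993666891 twist to 5.04: 65.9499599366689 to 95.04 -24.050040063331096
```

>>> apply_moves --pt "0 -48.9 -45.8" --pt "0 -48.9 -45.8" --pt "0 -48.9 -45.8" --pt "0 -48.9 -45.8" --pt "0 -48.9 -45.8" --pt "0 -48.9 -45.8" --pt "0 -48.9 -45.8" --pt "0 -48.9 -45.8" --pt "0 -48.9 -45.8" --pt "0 -48.9 -45.8" --pt "0 -48.9 -45.8" --pt "0 -48.9 -45.8" --pt "0 -48.9 -45.8" --pt "0 -48.9 -45.8" --twist '[66,66,66,66,66,66,66,66,66,66,66,66,66,66]' --claw '[0,0,0,0,0,0,0,0,0,0,0,0,0,0]'

```text
time: 1.85
ee_pos: [0.5081, -0.0239, 0.2185]
tool_rot: [[-0.0, -0.088, 0.996], [0.0, 0.996, 0.088], [-1.0, 0.0, -0.0]]
contact_force: [0.0, 0.4, 1.4]
grip_width: 0.005
```

>>> apply_moves --pt "8 0 0" --pt "12 0 0" --pt "16.8 0 0" --pt "16.8 0 0" --pt "16.8 0 0" --pt "16.8 0 0" --twist '[0,0,0,0,0,0]' --claw '[0,0,0,0,0,0]'

```text
time: 2.6
ee_pos: [0.5109, -0.0251, 0.0537]
tool_rot: [[0.005, -0.087, 0.996], [-0.001, 0.996, 0.087], [-1.0, -0.001, 0.005]]
contact_force: [0.5, -0.0, 0.4]
grip_width: 0.002
```

```bash
cat > snap.py <<'E'
import sys
from h import *
from rig import robot
o=robot.get_obs();print(o['time'],o['ee_pos'],o['contact_force'])
n=sys.argv[1]
out=[]
for c,b in(('top',(210,300,300,400)),('scene',(150,270,145,285))):
    s=robot.snapshot(c);pickle.dump(s,open(f'pics/{c}{n}.pkl','wb'))
    a=s['img'][b[0]:b[1],b[2]:b[3],::-1];cv2.imwrite(f'pics/{c}{n}.png',cv2.resize(a,None,fx=4 if c=='scene' else 5,fy=4 if c=='scene' else 5,interpolation=cv2.INTER_CUBIC))
E
python3 snap.py 1
```

```text
2.6 [ 0.51090089 -0.02507815  0.05373056] [ 0.45062477 -0.02329109  0.40471889]
```

View pics/top1.png

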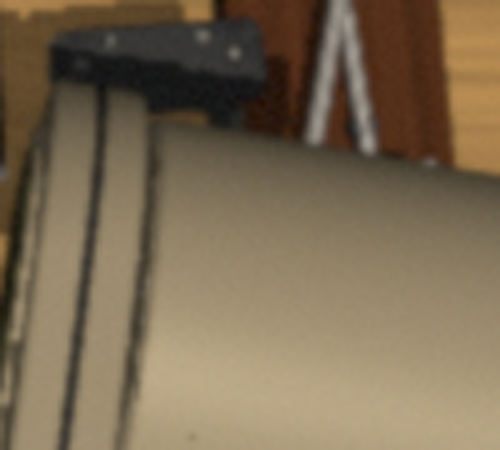

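View pics/scene1.png

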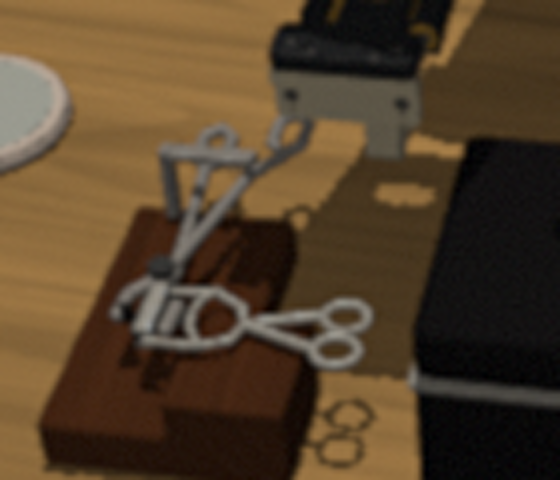

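The fingers are closed and beside the moving ring on its +y side, clear of the case. Now I'll approach it.

>>> apply_moves --pt "0.2 -1 0" --pt "0.2 -2 0" --pt "0.2 -2.8 0" --pt "0.2 -2.8 0" --pt "0.2 -2.8 0" --twist '[0,0,0,0,0]' --claw '[0,0,0,0,0]'

```text
time: 3.32
ee_pos: [0.5109, -0.053, 0.0485]
tool_rot: [[-0.0, -0.087, 0.996], [0.0, 0.996, 0.087], [-1.0, 0.0, -0.0]]
contact_force: [-0.4, -0.2, -0.4]
grip_width: 0.005
```

>>> apply_moves --pt "0 -0.1 0" --pt "0 -0.2 0" --pt "0 -0.3 0" --pt "0 -0.3 0" --twist '[0,0,0,0]' --claw '[0,0,0,0]'

```text
time: 3.82
ee_pos: [0.5113, -0.0559, 0.0487]
tool_rot: [[0.0, -0.087, 0.996], [-0.0, 0.996, 0.087], [-1.0, -0.0, 0.0]]
contact_force: [0.2, -0.6, 1.1]
grip_width: 0.004
```

>>> apply_moves --pt "0 -0.1 0" --pt "0 -0.2 0" --pt "0 -0.3 0" --pt "0 -0.3 0" --twist '[0,0,0,0]' --claw '[0,0,0,0]'

```text
time: 4.32
ee_pos: [0.5115, -0.059, 0.0486]
tool_rot: [[-0.0, -0.087, 0.996], [0.0, 0.996, 0.087], [-1.0, 0.0, -0.0]]
contact_force: [-0.7, 0.5, 0.5]
grip_width: 0.007
```

>>> apply_moves --pt "0 -0.1 0" --pt "0 -0.2 0" --pt "0 -0.3 0" --pt "0 -0.3 0" --twist '[0,0,0,0]' --claw '[0,0,0,0]'

```text
time: 4.82
ee_pos: [0.5111, -0.0612, 0.0481]
tool_rot: [[-0.002, -0.087, 0.996], [0.001, 0.996, 0.087], [-1.0, 0.001, -0.001]]
contact_force: [-2.5, 4.9, -1.1]
grip_width: 0.005
```

>>> apply_moves --pt "0 -0.1 0" --pt "0 -0.2 0" --pt "0 -0.2 0" --twist '[0,0,0]' --claw '[0,0,0]'

```text
time: 5.2
ee_pos: [0.5117, -0.0639, 0.0484]
tool_rot: [[-0.001, -0.087, 0.996], [0.0, 0.996, 0.087], [-1.0, 0.0, -0.001]]
contact_force: [-1.3, 0.7, -1.8]
grip_width: 0.004
```

>>> apply_moves --pt "0 -0.1 0" --pt "0 -0.2 0" --pt "0 -0.2 0" --twist '[0,0,0]' --claw '[0,0,0]'

```text
time: 5.58
ee_pos: [0.5117, -0.0654, 0.0482]
tool_rot: [[-0.001, -0.087, 0.996], [0.001, 0.996, 0.087], [-1.0, 0.001, -0.001]]
contact_force: [-1.8, 4.5, -2.3]
grip_width: 0.003
```

>>> apply_moves --pt "0 -0.1 0" --pt "0 -0.2 0" --pt "0 -0.2 0" --twist '[0,0,0]' --claw '[0,0,0]'

```text
time: 5.95
ee_pos: [0.5113, -0.0671, 0.0479]
tool_rot: [[-0.002, -0.087, 0.996], [0.001, 0.996, 0.087], [-1.0, 0.002, -0.002]]
contact_force: [-3.2, 5.4, -2.4]
grip_width: 0.007
```

>>> apply_moves --pt "0 -0.1 0" --pt "0 -0.1 0" --pt "0 -0.1 0" --twist '[0,0,0]' --claw '[0,0,0]'

```text
time: 6.32
ee_pos: [0.5126, -0.0691, 0.0488]
tool_rot: [[0.001, -0.087, 0.996], [-0.0, 0.996, 0.087], [-1.0, -0.0, 0.0]]
contact_force: [-0.6, 2.1, -1.0]
grip_width: 0.009
```

>>> apply_moves --pt "0 -0.1 0" --pt "0 -0.1 0" --pt "0 -0.1 0" --twist '[0,0,0]' --claw '[0,0,0]'

```text
time: 6.7
ee_pos: [0.5125, -0.0698, 0.0486]
tool_rot: [[-0.0, -0.087, 0.996], [0.0, 0.996, 0.087], [-1.0, 0.0, -0.0]]
contact_force: [-2.1, 3.7, -1.2]
grip_width: 0.003
```

>>> apply_moves --pt "0 -0.1 0" --pt "0 -0.1 0" --pt "0 -0.1 0" --twist '[0,0,0]' --claw '[0,0,0]'

```text
time: 7.08
ee_pos: [0.5123, -0.0705, 0.0484]
tool_rot: [[-0.001, -0.087, 0.996], [0.001, 0.996, 0.087], [-1.0, 0.001, -0.0]]
contact_force: [0.1, 5.0, -2.2]
grip_width: 0.002
```

>>> apply_moves --pt "0 -0.1 0" --pt "0 -0.1 0" --pt "0 -0.1 0" --twist '[0,0,0]' --claw '[0,0,0]'

```text
time: 7.45
ee_pos: [0.5122, -0.0711, 0.0483]
tool_rot: [[-0.001, -0.087, 0.996], [0.001, 0.996, 0.087], [-1.0, 0.001, -0.001]]
contact_force: [-1.7, 7.1, -1.1]
grip_width: 0.007
```

>>> apply_moves --pt "0 -0.1 0" --pt "0 -0.1 0" --pt "0 -0.1 0" --twist '[0,0,0]' --claw '[0,0,0]'

```text
time: 7.82
ee_pos: [0.5121, -0.0718, 0.0481]
tool_rot: [[-0.001, -0.087, 0.996], [0.002, 0.996, 0.087], [-1.0, 0.002, -0.001]]
contact_force: [-2.0, 8.6, -1.9]
grip_width: 0.005
```

>>> apply_moves --pt "0 -0.1 0" --pt "0 -0.1 0" --pt "0 -0.1 0" --twist '[0,0,0]' --claw '[0,0,0]'

```text
time: 8.2
ee_pos: [0.5119, -0.0728, 0.048]
tool_rot: [[-0.002, -0.087, 0.996], [0.002, 0.996, 0.087], [-1.0, 0.002, -0.002]]
contact_force: [-2.5, 8.2, -2.3]
grip_width: 0.003
```

>>> apply_moves --pt "0 -0.1 0" --pt "0 -0.1 0" --pt "0 -0.1 0" --twist '[0,0,0]' --claw '[0,0,0]'

```text
time: 8.57
ee_pos: [0.5124, -0.0745, 0.0485]
tool_rot: [[-0.001, -0.087, 0.996], [0.001, 0.996, 0.087], [-1.0, 0.001, -0.001]]
contact_force: [-3.8, 4.9, 0.6]
grip_width: 0.008
```

>>> apply_moves --pt "0 -0.1 0" --pt "0 -0.1 0" --pt "0 -0.1 0" --twist '[0,0,0]' --claw '[0,0,0]'

```text
time: 8.95
ee_pos: [0.5122, -0.0753, 0.0483]
tool_rot: [[-0.002, -0.087, 0.996], [0.001, 0.996, 0.087], [-1.0, 0.001, -0.002]]
contact_force: [-3.4, 4.9, -0.0]
grip_width: 0.005
```

>>> apply_moves --pt "0 -0.1 0" --pt "0 -0.1 0" --pt "0 -0.1 0" --twist '[0,0,0]' --claw '[0,0,0]'

```text
time: 9.32
ee_pos: [0.5121, -0.0759, 0.048]
tool_rot: [[-0.002, -0.087, 0.996], [0.002, 0.996, 0.087], [-1.0, 0.002, -0.002]]
contact_force: [-4.4, 7.3, -1.5]
grip_width: 0.002
```

>>> apply_moves --pt "0 -0.1 0" --pt "0 -0.1 0" --pt "0 -0.1 0" --twist '[0,0,0]' --claw '[0,0,0]'

```text
time: 9.7
ee_pos: [0.512, -0.0766, 0.0479]
tool_rot: [[-0.003, -0.087, 0.996], [0.002, 0.996, 0.087], [-1.0, 0.002, -0.002]]
contact_force: [-4.4, 8.5, -1.1]
grip_width: 0.004
```

>>> apply_moves --pt "0 -0.1 0" --pt "0 -0.1 0" --pt "0 -0.1 0" --twist '[0,0,0]' --claw '[0,0,0]'

```text
time: 10.07
ee_pos: [0.5119, -0.0774, 0.0477]
tool_rot: [[-0.003, -0.087, 0.996], [0.002, 0.996, 0.087], [-1.0, 0.003, -0.003]]
contact_force: [-3.8, 10.1, -1.4]
grip_width: 0.005
```

>>> apply_moves --pt "0 -0.1 0" --pt "0 -0.1 0" --pt "0 -0.1 0" --twist '[0,0,0]' --claw '[0,0,0]'

```text
time: 10.45
ee_pos: [0.5119, -0.0789, 0.0478]
tool_rot: [[-0.003, -0.087, 0.996], [0.002, 0.996, 0.087], [-1.0, 0.002, -0.003]]
contact_force: [-5.1, 6.7, -0.9]
grip_width: 0.006
```

>>> apply_moves --pt "0 -0.1 0" --pt "0 -0.1 0" --pt "0 -0.1 0" --twist '[0,0,0]' --claw '[0,0,0]'

```text
time: 10.82
ee_pos: [0.5126, -0.0803, 0.0483]
tool_rot: [[-0.002, -0.087, 0.996], [0.001, 0.996, 0.087], [-1.0, 0.001, -0.002]]
contact_force: [-3.3, 6.1, 0.1]
grip_width: 0.005
```

```bash
python3 snap.py 2
```

```text
10.825 [ 0.51262098 -0.08032175  0.04830597] [-3.26723639  6.13149227  0.13013694]
```

View pics/scene2.png

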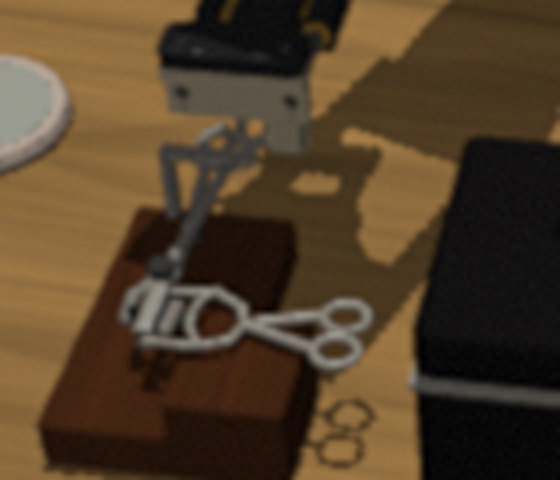

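The ring is now near the fixed one, the finger bears on its outer side, and the jaw is closing at the curler. I'll continue.

>>> apply_moves --pt "0 -0.1 0" --pt "0 -0.1 0" --pt "0 -0.1 0" --twist '[0,0,0]' --claw '[0,0,0]'

```text
time: 11.3
ee_pos: [0.5125, -0.0811, 0.0481]
tool_rot: [[-0.002, -0.087, 0.996], [0.001, 0.996, 0.087], [-1.0, 0.002, -0.002]]
contact_force: [-4.8, 6.0, -0.4]
grip_width: 0.005
```

>>> apply_moves --pt "0 -0.1 0" --pt "0 -0.1 0" --pt "0 -0.1 0" --twist '[0,0,0]' --claw '[0,0,0]'

```text
time: 11.68
ee_pos: [0.5125, -0.0817, 0.048]
tool_rot: [[-0.003, -0.087, 0.996], [0.002, 0.996, 0.087], [-1.0, 0.002, -0.002]]
contact_force: [-4.9, 8.7, -0.6]
grip_width: 0.007
```

>>> apply_moves --pt "0 -0.1 0" --pt "0 -0.1 0" --pt "0 -0.1 0" --twist '[0,0,0]' --claw '[0,0,0]'

```text
time: 12.05
ee_pos: [0.5123, -0.0825, 0.0478]
tool_rot: [[-0.003, -0.087, 0.996], [0.002, 0.996, 0.087], [-1.0, 0.002, -0.003]]
contact_force: [-4.7, 9.0, -0.3]
grip_width: 0.004
```

>>> apply_moves --pt "0 -0.1 0" --pt "0 -0.1 0" --pt "0 -0.1 0" --twist '[0,0,0]' --claw '[0,0,0]'

```text
time: 12.42
ee_pos: [0.5122, -0.0835, 0.0477]
tool_rot: [[-0.003, -0.087, 0.996], [0.002, 0.996, 0.087], [-1.0, 0.002, -0.003]]
contact_force: [-5.1, 8.2, -0.4]
grip_width: 0.004
```

>>> apply_moves --pt "0 -0.1 0" --pt "0 -0.1 0" --pt "0 -0.1 0" --twist '[0,0,0]' --claw '[0,0,0]'

```text
time: 12.8
ee_pos: [0.5122, -0.0846, 0.0477]
tool_rot: [[-0.004, -0.087, 0.996], [0.002, 0.996, 0.087], [-1.0, 0.002, -0.003]]
contact_force: [-5.7, 7.8, -0.8]
grip_width: 0.004
```

>>> apply_moves --pt "0 -0.05 0" --pt "0 -0.05 0" --pt "0 -0.05 0" --twist '[0,0,0]' --claw '[0,0,0]'

```text
time: 13.18
ee_pos: [0.5121, -0.085, 0.0476]
tool_rot: [[-0.004, -0.087, 0.996], [0.002, 0.996, 0.087], [-1.0, 0.003, -0.004]]
contact_force: [-5.7, 8.7, 0.5]
grip_width: 0.007
```

>>> apply_moves --pt "0 -0.1 0" --pt "0 -0.1 0" --pt "0 -0.1 0" --twist '[0,0,0]' --claw '[0,0,0]'

```text
time: 13.55
ee_pos: [0.5121, -0.086, 0.0478]
tool_rot: [[-0.004, -0.087, 0.996], [0.002, 0.996, 0.087], [-1.0, 0.003, -0.004]]
contact_force: [-7.0, 9.0, -0.3]
grip_width: 0.005
```

>>> apply_moves --pt "0 -0.05 0" --pt "0 -0.1 0" --pt "0 -0.1 0" --twist '[0,0,0]' --claw '[0,0,0]'

```text
time: 13.92
ee_pos: [0.5121, -0.0866, 0.0476]
tool_rot: [[-0.004, -0.087, 0.996], [0.003, 0.996, 0.087], [-1.0, 0.003, -0.004]]
contact_force: [-7.5, 10.5, 0.9]
grip_width: 0.004
```

>>> apply_moves --pt "0 -0.05 0" --pt "0 -0.05 0" --pt "0 -0.05 0" --twist '[0,0,0]' --claw '[0,0,0]'

```text
time: 14.3
ee_pos: [0.512, -0.0869, 0.0475]
tool_rot: [[-0.005, -0.087, 0.996], [0.003, 0.996, 0.087], [-1.0, 0.004, -0.004]]
contact_force: [-8.0, 11.9, 1.2]
grip_width: 0.005
```

>>> apply_moves --pt "0 0 -0.05" --pt "0 -0.05 -0.1" --pt "0 -0.05 -0.1" --twist '[0,0,0]' --claw '[0,0,0]'

```text
time: 14.68
ee_pos: [0.5119, -0.0875, 0.0479]
tool_rot: [[-0.003, -0.087, 0.996], [0.003, 0.996, 0.087], [-1.0, 0.003, -0.003]]
contact_force: [-4.5, 12.1, 0.2]
grip_width: 0.009
```

>>> apply_moves --pt "0 -0.05 0" --pt "0 -0.05 -0.05" --pt "0 -0.05 -0.05" --twist '[0,0,0]' --claw '[0,0,0]'

```text
time: 15.05
ee_pos: [0.5118, -0.0879, 0.0481]
tool_rot: [[-0.002, -0.087, 0.996], [0.003, 0.996, 0.087], [-1.0, 0.003, -0.002]]
contact_force: [-3.7, 12.5, 0.8]
grip_width: 0.001
```

>>> apply_moves --pt "0 -0.05 0" --pt "0 -0.05 0" --pt "0 -0.05 0" --twist '[0,0,0]' --claw '[0,0,0]'

```text
time: 15.42
ee_pos: [0.5118, -0.0883, 0.048]
tool_rot: [[-0.002, -0.087, 0.996], [0.003, 0.996, 0.087], [-1.0, 0.004, -0.002]]
contact_force: [-4.1, 12.1, 1.4]
grip_width: 0.007
```

>>> apply_moves --pt "0 -0.05 0" --pt "0 -0.05 0" --pt "0 -0.05 0" --twist '[0,0,0]' --claw '[0,0,0]'

```text
time: 15.8
ee_pos: [0.5117, -0.0887, 0.048]
tool_rot: [[-0.002, -0.087, 0.996], [0.004, 0.996, 0.087], [-1.0, 0.004, -0.002]]
contact_force: [-2.9, 14.0, 1.6]
grip_width: 0.003
```

>>> apply_moves --pt "0 -0.05 0" --pt "0 -0.05 0" --pt "0 -0.05 0" --twist '[0,0,0]' --claw '[0,0,0]'

```text
time: 16.18
ee_pos: [0.5117, -0.089, 0.0479]
tool_rot: [[-0.003, -0.087, 0.996], [0.004, 0.996, 0.087], [-1.0, 0.004, -0.002]]
contact_force: [-4.5, 13.9, -1.3]
grip_width: 0.006
```

>>> apply_moves --pt "0 -0.05 0" --pt "0 -0.05 0" --pt "0 -0.05 0" --twist '[0,0,0]' --claw '[0,0,0]'

```text
time: 16.55
ee_pos: [0.5116, -0.0894, 0.0478]
tool_rot: [[-0.003, -0.088, 0.996], [0.004, 0.996, 0.088], [-1.0, 0.004, -0.003]]
contact_force: [-5.2, 14.1, 2.1]
grip_width: 0.007
```

>>> apply_moves --pt "0 -0.05 0" --pt "0 -0.05 0" --pt "0 -0.05 0" --twist '[0,0,0]' --claw '[0,0,0]'

```text
time: 16.92
ee_pos: [0.5116, -0.0898, 0.0478]
tool_rot: [[-0.003, -0.088, 0.996], [0.004, 0.996, 0.088], [-1.0, 0.004, -0.003]]
contact_force: [-4.7, 15.1, 1.9]
grip_width: 0.007
```

>>> apply_moves --pt "0 -0.05 0" --pt "0 -0.05 0" --pt "0 -0.05 0" --twist '[0,0,0]' --claw '[0,0,0]'

```text
time: 17.3
ee_pos: [0.5117, -0.0902, 0.0478]
tool_rot: [[-0.003, -0.088, 0.996], [0.004, 0.996, 0.088], [-1.0, 0.005, -0.003]]
contact_force: [-4.4, 15.8, 1.0]
grip_width: 0.005
```

>>> apply_moves --pt "0 -0.05 0" --pt "0 -0.05 0" --pt "0 -0.05 0" --twist '[0,0,0]' --claw '[0,0,0]'

```text
time: 17.68
ee_pos: [0.5116, -0.0906, 0.0478]
tool_rot: [[-0.003, -0.088, 0.996], [0.005, 0.996, 0.088], [-1.0, 0.005, -0.003]]
contact_force: [-4.6, 15.2, -0.2]
grip_width: 0.009
```

>>> apply_moves --pt "0 -0.05 0" --pt "0 -0.05 0" --pt "0 -0.05 0" --twist '[0,0,0]' --claw '[0,0,0]'

```text
time: 18.05
ee_pos: [0.5116, -0.0909, 0.0477]
tool_rot: [[-0.003, -0.088, 0.996], [0.005, 0.996, 0.088], [-1.0, 0.005, -0.003]]
contact_force: [-4.9, 16.7, 0.5]
grip_width: 0.002
```

>>> apply_moves --pt "0 -0.05 0" --pt "0 -0.05 0" --pt "0 -0.05 0" --twist '[0,0,0]' --claw '[0,0,0]'

```text
time: 18.42
ee_pos: [0.5115, -0.0913, 0.0476]
tool_rot: [[-0.004, -0.088, 0.996], [0.005, 0.996, 0.088], [-1.0, 0.005, -0.003]]
contact_force: [-5.6, 16.2, 2.4]
grip_width: 0.007
```

```bash
python3 snap.py 3; python3 - <<'E'
import cv2,pickle
s=pickle.load(open('pics/scene3.pkl','rb'));a=s['img'][205:245,165:205,::-1];b=cv2.imread('pics/scene0.png')[205:245,165:205]
cv2.imwrite('pics/jaw3.png',cv2.resize(cv2.hconcat([b,a]),None,fx=10,fy=10,interpolation=cv2.INTER_CUBIC))
E
```

```text
18.425 [ 0.51153849 -0.09128221  0.04763409] [-5.64454256 16.2094438   2.4234363 ]
```

View pics/jaw3.png

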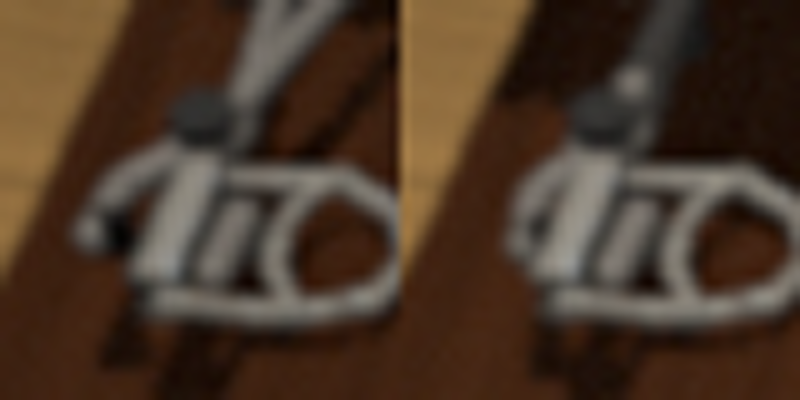

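View pics/scene3.png

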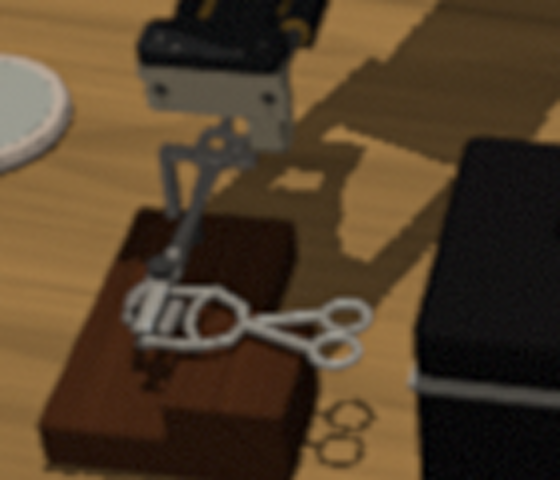

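The jaw tip now sits against the channel, where it stood well away before. The force is not yet surely past home, so I'll go on.

>>> apply_moves --pt "0 -0.05 0" --pt "0 -0.05 0" --pt "0 -0.05 0" --twist '[0,0,0]' --claw '[0,0,0]'

```text
time: 18.9
ee_pos: [0.5115, -0.0917, 0.0476]
tool_rot: [[-0.004, -0.088, 0.996], [0.005, 0.996, 0.088], [-1.0, 0.006, -0.003]]
contact_force: [-5.2, 18.0, 2.0]
grip_width: 0.004
```

>>> apply_moves --pt "0 -0.05 0" --pt "0 -0.05 0" --pt "0 -0.05 0" --twist '[0,0,0]' --claw '[0,0,0]'

```text
time: 19.27
ee_pos: [0.5115, -0.092, 0.0476]
tool_rot: [[-0.004, -0.088, 0.996], [0.005, 0.996, 0.088], [-1.0, 0.006, -0.003]]
contact_force: [-4.8, 17.6, 1.9]
grip_width: 0.001
```

>>> apply_moves --pt "0 -0.05 0" --pt "0 -0.05 0" --pt "0 -0.05 0" --pt "0 -0.05 0" --twist '[0,0,0,0]' --claw '[0,0,0,0]'

```text
time: 19.77
ee_pos: [0.5115, -0.0924, 0.0475]
tool_rot: [[-0.004, -0.088, 0.996], [0.006, 0.996, 0.088], [-1.0, 0.006, -0.003]]
contact_force: [-6.9, 18.7, 2.2]
grip_width: 0.006
```

>>> apply_moves --pt "0 -0.05 0" --pt "0 -0.05 -0.05" --pt "0 -0.05 -0.05" --pt "0 -0.05 -0.05" --twist '[0,0,0,0]' --claw '[0,0,0,0]'

```text
time: 20.27
ee_pos: [0.5114, -0.0929, 0.0477]
tool_rot: [[-0.003, -0.088, 0.996], [0.006, 0.996, 0.088], [-1.0, 0.006, -0.003]]
contact_force: [-4.2, 18.9, 1.2]
grip_width: 0.005
```

>>> apply_moves --pt "0 -0.03 0" --pt "0 -0.03 0" --pt "0 -0.03 0" --twist '[0,0,0]' --claw '[0,0,0]'

```text
time: 20.65
ee_pos: [0.5114, -0.0931, 0.0477]
tool_rot: [[-0.003, -0.088, 0.996], [0.006, 0.996, 0.088], [-1.0, 0.006, -0.003]]
contact_force: [-4.3, 19.2, -0.8]
grip_width: 0.006
```

19 N on the ring and over 18 N for several steps, so the pad is home. Backing off.

>>> apply_moves --pt "0 0.2 0" --pt "0 0.4 0" --pt "0 0.6 0" --pt "0 0.9 0" --pt "0 1.5 0" --pt "0 2.5 0" --pt "0 3.0 0" --pt "0 3.0 0" --twist '[0,0,0,0,0,0,0,0]' --claw '[0,0,0,0,0,0,0,0]'

```text
time: 21.65
ee_pos: [0.5103, -0.0667, 0.0488]
tool_rot: [[0.0, -0.088, 0.996], [-0.0, 0.996, 0.088], [-1.0, -0.0, 0.0]]
contact_force: [0.2, 0.6, 0.1]
grip_width: 0.004
```

>>> apply_moves --pt "-4 2 0" --pt "-8 4 0" --pt "-8 4 -8" --pt "-8 4 -14" --pt "-8 4 -14" --pt "-8 4 -14" --twist '[0,0,0,0,0,0]' --claw '[0,0,0,0,0,0]'

```text
time: 22.4
ee_pos: [0.3671, -0.0396, 0.129]
tool_rot: [[0.002, -0.086, 0.996], [-0.001, 0.996, 0.086], [-1.0, -0.001, 0.002]]
contact_force: [-0.3, -0.1, 0.3]
grip_width: 0.003
```

```bash
python3 snap.py 4; python3 - <<'E'
import cv2,pickle
s=pickle.load(open('pics/scene4.pkl','rb'));a=s['img'][205:245,165:205,::-1];b=cv2.imread('pics/scene0.png')[205:245,165:205]
cv2.imwrite('pics/jaw4.png',cv2.resize(cv2.hconcat([b,a]),None,fx=10,fy=10,interpolation=cv2.INTER_CUBIC))
E
```

```text
22.4 [ 0.36708422 -0.03955264  0.12896367] [-0.27639993 -0.09752948  0.28321491]
```

View pics/jaw4.png

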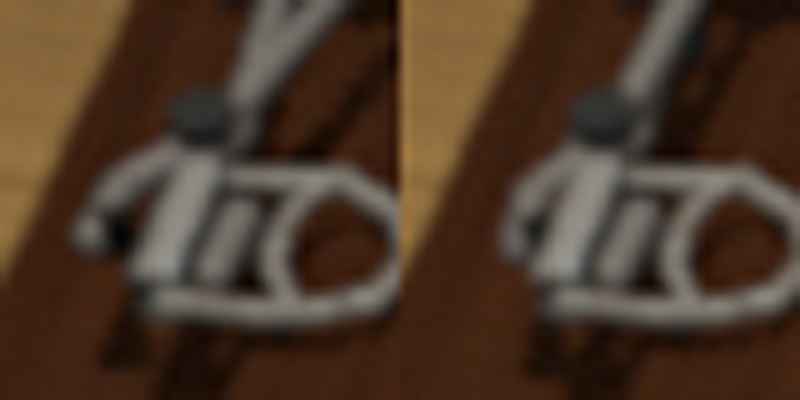

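View pics/scene4.png

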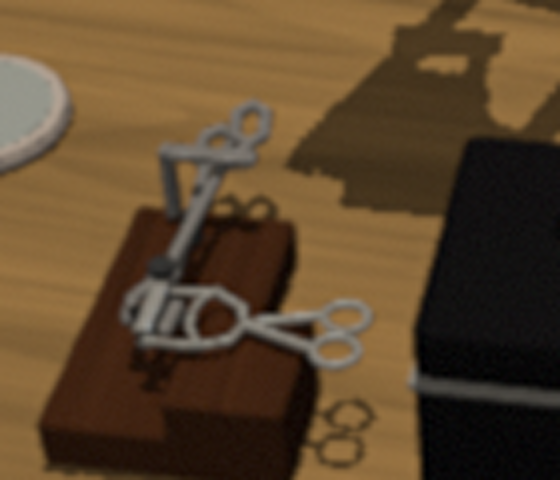

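View pics/top4.png

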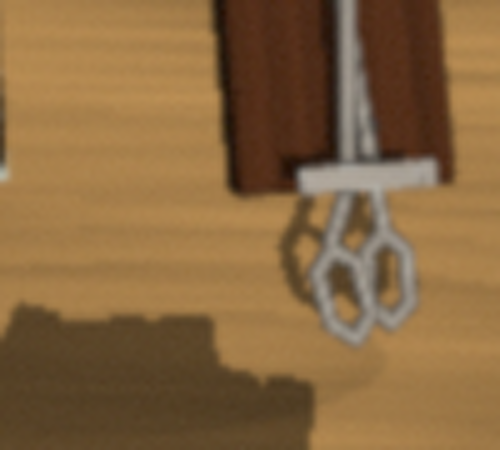

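The clamp is locked by itself: the moving ring is at zoomed top (345,295) right beside the fixed ring, and the jaw is still on the pad. Next comes the press.

```bash
python3 - <<'E'
from h import *
np.set_printoptions(precision=4,suppress=True)
from rig import robot
T=pickle.load(open('pics/top4.pkl','rb'));S=pickle.load(open('pics/scene4.pkl','rb'))
m=(300+345/5-.4,210+295/5-.4);ms=(145+252/4-.4,150+124/4-.4)
M=plane(T,*m,.06);print(M,tri(T,m,S,ms))
th=np.radians(5.04);R2=np.array([[np.cos(th),-np.sin(th)],[np.sin(th),np.cos(th)]])
st=R2.T@(M[:2]-[.6057,-.1076]);print('stand',st, 'radius to pivot',np.linalg.norm(st-[.035,0]),'angle',np.arctan2(35,125)-np.arctan2(st[1],.035-st[0]))
o=robot.get_obs();R=np.array(o['tool_rot']);p=np.array(o['ee_pos']);print(o['qpos'],p,'off cm',R.T@(M-p)*100)
E
```

```text
[ 0.5099 -0.1045  0.06  ] (array([ 0.5096, -0.1036,  0.0586]), np.float64(0.0023046707909896796))
stand [-0.0951  0.0115] radius to pivot 0.13063868746960228 angle 0.18460191673848161
[-0.2454 -0.4893  2.1982 -0.      1.431  -0.3321] [ 0.3683 -0.0395  0.1292] off cm [ 6.9518 -7.6969 13.5387]
```

>>> apply_moves --pt "0 -4 4" --pt "0 -7.7 9" --pt "0 -7.7 13.5" --pt "0 -7.7 13.5" --pt "0 -7.7 13.5" --pt "0 -7.7 13.5" --pt "0 -7.7 13.5" --pt "0 -7.7 13.5" --pt "0 -7.7 13.5" --pt "0 -7.7 13.5" --pt "0 -7.7 13.5" --twist '[-10,-20,-30,-40,-50,-60,-70,-80,-90,-90,-90]' --claw '[0,0,0,0,0,0,0,0,0,0,0]'

```text
time: 23.88
ee_pos: [0.5089, -0.1041, 0.1282]
tool_rot: [[-0.0, -0.997, -0.083], [0.0, -0.083, 0.997], [-1.0, 0.0, 0.0]]
contact_force: [-0.2, 0.1, -0.3]
grip_width: 0.006
```

>>> apply_moves --pt "3 0 0" --pt "5.5 0 0" --pt "5.8 0 0" --pt "5.8 0 0" --pt "5.8 0 0" --twist '[0,0,0,0,0]' --claw '[0,0,0,0,0]'

```text
time: 24.5
ee_pos: [0.5095, -0.1044, 0.072]
tool_rot: [[0.002, -0.996, -0.086], [-0.001, -0.086, 0.996], [-1.0, -0.002, -0.001]]
contact_force: [0.7, -1.2, 0.0]
grip_width: 0.002
```

```bash
python3 snap.py 5
```

```text
24.5 [ 0.50949938 -0.10443103  0.07204814] [ 0.72926291 -1.19331851  0.03776592]
```

View pics/scene5.png

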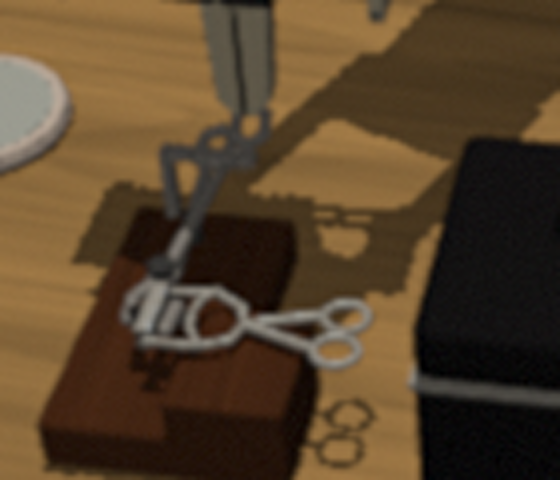

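The fingertips are narrower than assumed, about 17 mm over both, and hover right above the ring hole. I'll shift 10 mm towards the shank so that they bear on the closing sides of the ring.

>>> apply_moves --pt "0 -1 0" --pt "0.4 -1 0" --pt "0.5 -1 0" --pt "0.5 -1 0" --twist '[0,0,0,0]' --claw '[0,0,0,0]'

```text
time: 25.1
ee_pos: [0.5182, -0.1032, 0.0654]
tool_rot: [[-0.0, -0.996, -0.087], [0.0, -0.087, 0.996], [-1.0, 0.0, 0.0]]
contact_force: [0.1, 0.2, -0.0]
grip_width: 0.005
```

>>> apply_moves --pt "0.1 0 0" --pt "0.2 0 0" --pt "0.2 0 0" --twist '[0,0,0]' --claw '[0,0,0]'

```text
time: 25.48
ee_pos: [0.5184, -0.1036, 0.0642]
tool_rot: [[-0.0, -0.996, -0.087], [-0.001, -0.087, 0.996], [-1.0, 0.0, -0.001]]
contact_force: [-3.4, -0.7, 6.6]
grip_width: 0.003
```

>>> apply_moves --pt "0.1 0 0" --pt "0.2 0 0" --pt "0.2 0 0" --twist '[0,0,0]' --claw '[0,0,0]'

```text
time: 25.85
ee_pos: [0.5185, -0.104, 0.0629]
tool_rot: [[0.0, -0.996, -0.087], [-0.001, -0.087, 0.996], [-1.0, -0.0, -0.001]]
contact_force: [-6.8, -1.7, 10.8]
grip_width: 0.006
```

>>> apply_moves --pt "0.05 0.1 0" --pt "0.1 0.1 0" --pt "0.1 0.1 0" --twist '[0,0,0]' --claw '[0,0,0]'

```text
time: 26.22
ee_pos: [0.5178, -0.1031, 0.061]
tool_rot: [[0.001, -0.996, -0.087], [0.0, -0.087, 0.996], [-1.0, -0.001, 0.0]]
contact_force: [-0.2, 2.0, 3.5]
grip_width: 0.004
```

>>> apply_moves --pt "0.05 0.05 0" --pt "0.1 0.05 0" --pt "0.1 0.05 0" --twist '[0,0,0]' --claw '[0,0,0]'

```text
time: 26.6
ee_pos: [0.5171, -0.1032, 0.0597]
tool_rot: [[0.0, -0.996, -0.087], [0.0, -0.087, 0.996], [-1.0, -0.0, 0.0]]
contact_force: [1.0, 3.1, 3.7]
grip_width: 0.003
```

```bash
python3 snap.py 6
```

```text
26.6 [ 0.51705949 -0.10324237  0.05967395] [0.97813208 3.08305697 3.72565898]
```

View pics/scene6.png

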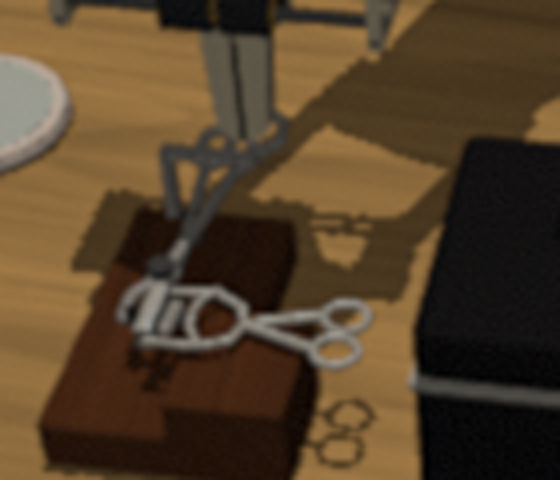

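View pics/top6.png

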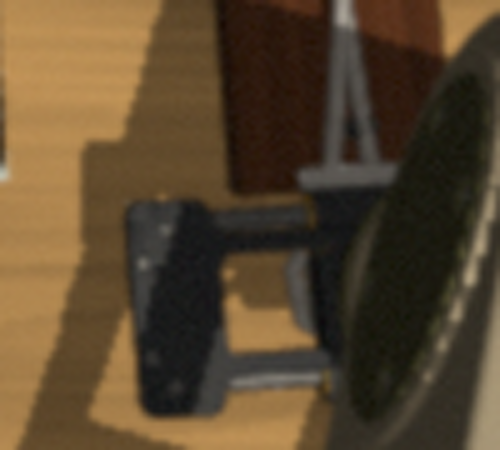

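The ratchet let go: the ring has swung out part-way (zoom scene about (272,133)) and leans on my fingertip. I'll follow it outwards while staying down.

>>> apply_moves --pt "0 0 0.2" --pt "0 0 0.4" --pt "0 0 0.6" --pt "0 0 0.6" --twist '[0,0,0,0]' --claw '[0,0,0,0]'

```text
time: 27.2
ee_pos: [0.5164, -0.0972, 0.0597]
tool_rot: [[0.0, -0.996, -0.087], [0.0, -0.087, 0.996], [-1.0, -0.0, 0.0]]
contact_force: [2.9, 2.7, 4.3]
grip_width: 0.004
```

>>> apply_moves --pt "0 0 0.2" --pt "0 0 0.4" --pt "0 0 0.4" --twist '[0,0,0]' --claw '[0,0,0]'

```text
time: 27.58
ee_pos: [0.516, -0.0932, 0.0596]
tool_rot: [[-0.0, -0.996, -0.087], [0.0, -0.087, 0.996], [-1.0, 0.0, 0.0]]
contact_force: [2.0, 1.7, 3.8]
grip_width: 0.006
```

```bash
python3 snap.py 7
```

```text
27.575 [ 0.51599934 -0.09323505  0.05961078] [2.0187542  1.65188405 3.80150405]
```

View pics/scene7.png

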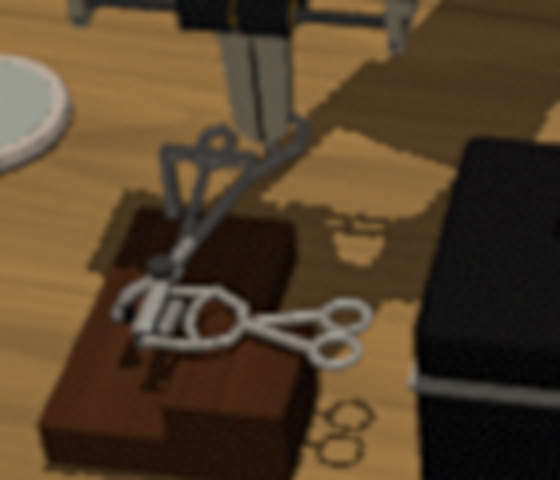

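>>> apply_moves --pt "0 0 0.2" --pt "0 0 0.4" --pt "0 0 0.4" --twist '[0,0,0]' --claw '[0,0,0]'

```text
time: 28.05
ee_pos: [0.5156, -0.0898, 0.0597]
tool_rot: [[-0.0, -0.996, -0.087], [-0.001, -0.087, 0.996], [-1.0, 0.0, -0.001]]
contact_force: [1.8, -1.4, 3.6]
grip_width: 0.002
```

>>> apply_moves --pt "0 0 0.2" --pt "0 0 0.3" --pt "0 0 0.3" --twist '[0,0,0]' --claw '[0,0,0]'

```text
time: 28.42
ee_pos: [0.515, -0.0865, 0.0594]
tool_rot: [[-0.001, -0.996, -0.087], [-0.0, -0.087, 0.996], [-1.0, 0.001, -0.0]]
contact_force: [0.4, -2.0, 4.0]
grip_width: 0.009
```

>>> apply_moves --pt "0 0 0.2" --pt "0 0 0.3" --pt "0 0 0.3" --twist '[0,0,0]' --claw '[0,0,0]'

```text
time: 28.8
ee_pos: [0.5151, -0.0833, 0.0596]
tool_rot: [[-0.0, -0.996, -0.087], [0.0, -0.087, 0.996], [-1.0, 0.0, 0.0]]
contact_force: [-0.5, -2.1, 3.8]
grip_width: 0.007
```

```bash
python3 snap.py 8
```

```text
28.8 [ 0.51505709 -0.08330415  0.05957652] [-0.47930277 -2.08141796  3.75743001]
```

View pics/scene8.png

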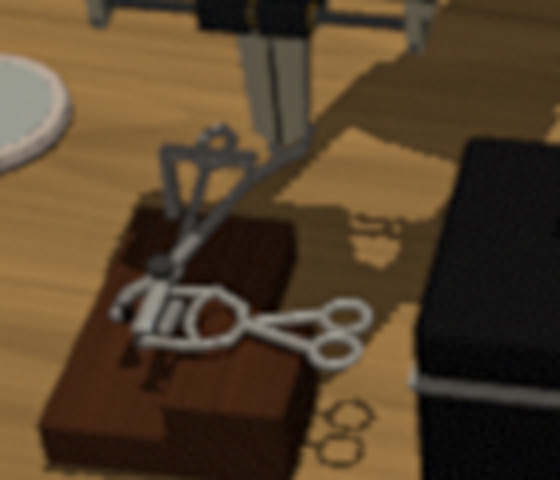

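The drag has changed sign to about −2 N in y and stays there, so the handle is at its open stop and my finger slides on it. Lifting.

>>> apply_moves --pt "-0.5 0 0" --pt "-2 0 0" --pt "-6 0 0" --pt "-10 0 0" --pt "-10 6 0" --pt "-10 12 0" --pt "-10 16 0" --pt "-10 16 0" --pt "-10 16 0" --twist '[0,0,0,0,0,0,0,0,0]' --claw '[0,0,0,0,0,0,0,0,0]'

```text
time: 30.02
ee_pos: [0.3565, -0.0974, 0.1605]
tool_rot: [[0.002, -0.996, -0.087], [-0.0, -0.087, 0.996], [-1.0, -0.002, -0.001]]
contact_force: [0.4, 0.3, 0.5]
grip_width: 0.006
```

```bash
python3 snap.py 9; python3 - <<'E'
import cv2,pickle
s=pickle.load(open('pics/top9.pkl','rb'));a=s['img'][150:290,300:400,::-1];b=cv2.imread('pics/top0.png')[150:290,300:400]
cv2.imwrite('pics/cmpt9.png',cv2.resize(cv2.hconcat([b,a]),None,fx=4,fy=4,interpolation=cv2.INTER_CUBIC))
s=pickle.load(open('pics/scene9.pkl','rb'));a=s['img'][165:280,145:255,::-1];b=cv2.imread('pics/scene0.png')[165:280,145:255]
cv2.imwrite('pics/cmps9.png',cv2.resize(cv2.hconcat([b,a]),None,fx=3.6,fy=3.6,interpolation=cv2.INTER_CUBIC))
E
```

```text
30.025 [ 0.35652968 -0.09742928  0.16052299] [0.3775051  0.3111345  0.46305202]
```

View pics/cmpt9.png

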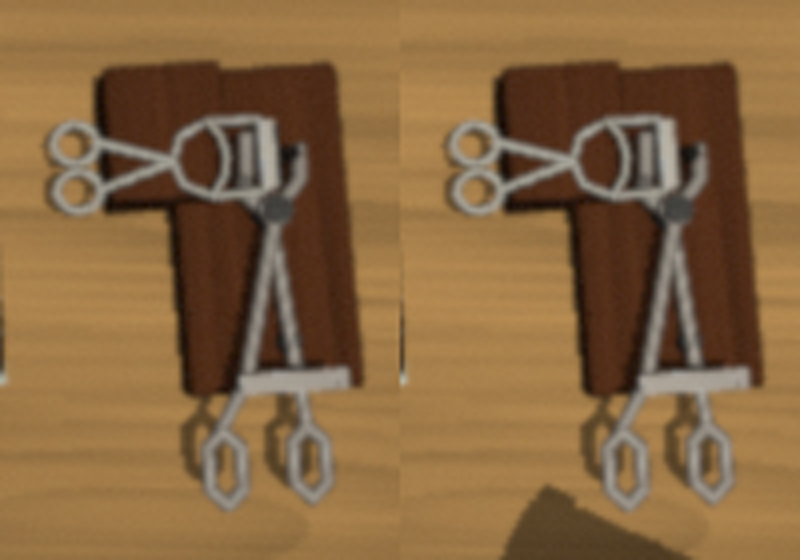

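View pics/cmps9.png

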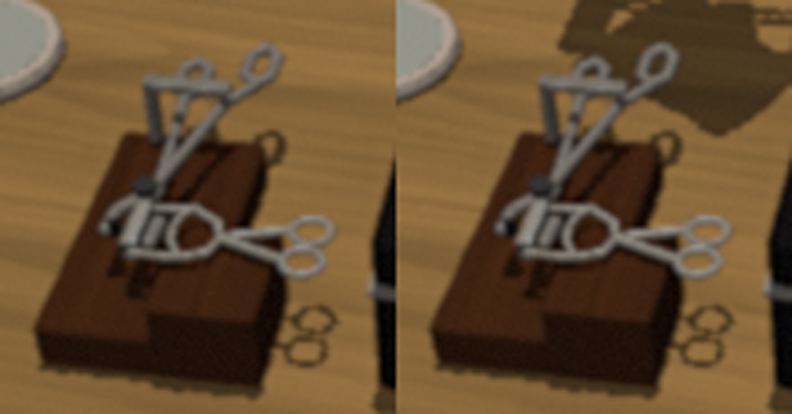

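The ring, shank and jaw are back at their start pixels. As numeric checks, I'll measure the ring's image shift against the start, look for a pad change in the jaw area, and see whether the makeup things moved.

```bash
python3 - <<'E'
import cv2,pickle,numpy as np
L=lambda n:pickle.load(open(f'pics/{n}.pkl','rb'))['img'][:,:,::-1]
a,b=L('top0'),L('top9')
def sh(a,b,u0,u1,v0,v1):
    t=a[v0:v1,u0:u1]; best=cv2.matchTemplate(b[v0-5:v1+5,u0-5:u1+5],t,cv2.TM_CCOEFF_NORMED);_,m,_,l=cv2.minMaxLoc(best);return (l[0]-5,l[1]-5,round(m,3))
for n,r in dict(ring=(348,364,256,278),shank=(355,372,205,235),case=(185,303,165,255),brush=(425,515,188,240),bottle=(414,455,155,190),mirror=(427,540,258,320)).items(): print(n,sh(a,b,*r))
c,d=L('scene0'),L('scene9')
j=slice(205,245),slice(165,205)
print('jaw diff max',cv2.absdiff(c[j],d[j]).max(), 'top jaw', cv2.absdiff(a,b)[175:205,350:382].max())
def z(x,y): return cv2.resize(cv2.hconcat([x,y]),None,fx=10,fy=10,interpolation=cv2.INTER_CUBIC)
cv2.imwrite('pics/jaw9.png',cv2.vconcat([z(c[207:235,165:205],d[207:235,165:205]),z(a[175:203,350:390],b[175:203,350:390])]))
E
```

```text
ring (0, 0, 0.998)
shank (0, 0, 0.998)
case (0, 0, 0.998)
brush (0, 0, 0.999)
bottle (0, 0, 0.998)
mirror (0, 0, 0.999)
jaw diff max 26 top jaw 22
```

View pics/jaw9.png

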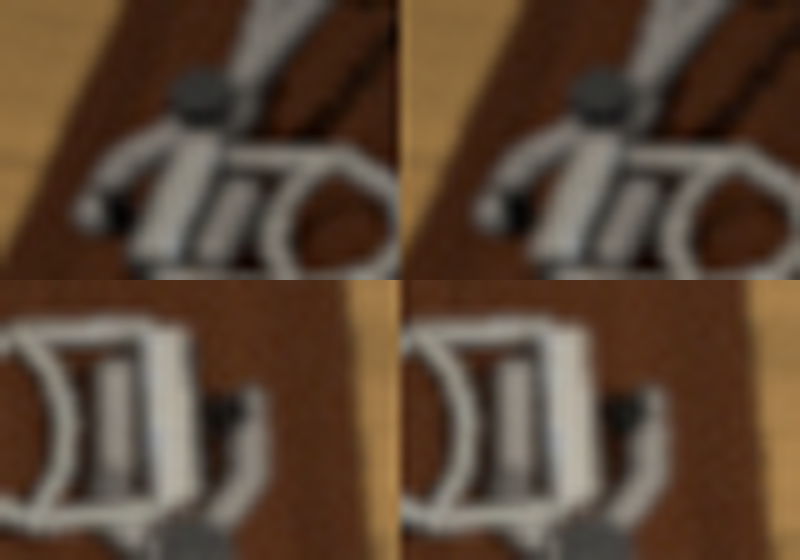

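```bash
python3 - <<'E'
import cv2,pickle,numpy as np
np.set_printoptions(linewidth=200,precision=0,suppress=True)
from rig import robot
print(robot.get_obs()['time'],robot.get_obs()['contact_force'])
L=lambda n:pickle.load(open(f'pics/{n}.pkl','rb'))['img'].astype(float).mean(2)
new=np.mean([robot.snapshot('top')['img'].astype(float).mean(2) for _ in range(4)],0)
for n,i in(('top0',L('top0')),('top9',L('top9')),('now',new)): print(n,i[182:192,352:378].mean(0))
for n in('scene0','scene4','scene9'):
    print(n); print(L(n)[220:232:2,172:194])
print(robot.snapshot('top')['img'].shape)
E
```

```text
30.125 [-0. -0. -0.]
top0 [ 51.  58.  74. 104. 111.  74.  41.  60. 102. 125. 114.  82. 104. 157. 169. 165. 140.  84.  43.  33.  40.  53.  75.  89.  75.  55.]
top9 [ 53.  61.  75. 107. 115.  76.  43.  62. 105. 128. 117.  85. 106. 160. 174. 170. 146.  90.  44.  33.  41.  55.  77.  91.  76.  57.]
now [ 53.  60.  75. 107. 115.  76.  43.  62. 105. 129. 117.  85. 106. 161. 174. 169. 146.  90.  45.  34.  40.  54.  77.  91.  77.  57.]
scene0
[[ 35.  36.  33.  32.  36.  50.  71.  90. 106. 112. 105.  97.  96.  95.  83.  63.  52.  39.  22.  20.  23.  28.]
 [ 37.  33.  39.  63.  91. 106. 106. 101.  85.  79. 101. 126. 135. 133. 113.  91. 105. 110. 111. 113. 117. 119.]
 [ 34.  43.  73. 100. 105.  89.  64.  48.  56.  90. 123. 135. 133. 113.  69.  52.  60.  59.  51.  43.  49.  73.]
 [ 47.  71.  76.  54.  38.  28.  28.  46.  87. 123. 135. 136. 121.  84.  65.  92. 110. 105.  77.  48.  68. 104.]
 [ 67.  96.  96.  53.  13.   6.  30.  74. 112. 133. 138. 123.  85.  67.  92. 111. 104.  84.  58.  75. 106. 102.]
 [ 37.  46.  47.  35.  22.  29.  69. 112. 134. 142. 133.  90.  67.  92. 111. 104.  82.  51.  50. 
[... 702 characters left out ...]

scene9
[[ 37.  35.  34.  32.  37.  52.  73.  92. 109. 113. 107.  98.  97.  97.  85.  64.  54.  41.  23.  21.  26.  28.]
 [ 36.  33.  38.  65.  93. 106. 108. 103.  87.  82. 103. 128. 138. 136. 114.  93. 106. 113. 113. 116. 120. 120.]
 [ 36.  45.  74. 101. 107.  91.  65.  49.  60.  94. 126. 137. 135. 115.  72.  52.  61.  60.  52.  46.  51.  74.]
 [ 48.  71.  80.  55.  38.  30.  29.  51.  93. 126. 138. 140. 124.  86.  68.  95. 113. 106.  78.  48.  71. 106.]
 [ 68.  98.  96.  54.  15.  10.  32.  78. 117. 134. 140. 126.  86.  66.  93. 112. 106.  84.  60.  77. 110. 105.]
 [ 40.  49.  48.  36.  21.  34.  76. 115. 136. 144. 135.  92.  66.  93. 113. 107.  84.  53.  52.  96. 119.  90.]]
(420, 560, 3)
```

```bash
python3 - <<'E'
import cv2,pickle,numpy as np
np.set_printoptions(linewidth=220,precision=0,suppress=True)
L=lambda n:pickle.load(open(f'pics/{n}.pkl','rb'))['img'].astype(float)
for n,r in(('top',(slice(176,204),slice(356,384))),('scene',(slice(212,240),slice(166,192)))):
    a,b=L(n+'0')[r],L(n+'9')[r]
    print(n,'rows',r[0].start,'cols',r[1].start); d=(b-a*1.022).mean(2);print(d)
    print('rgb edge', L(n+'0')[r][10:20].mean(0).astype(int).tolist()[8:18], L(n+'9')[r][10:20].mean(0).astype(int).tolist()[8:18])
E
```

```text
top rows 176 cols 356
[[ 1.  2.  2. -0. -2. -1. -3.  1.  3.  0.  1.  1.  2. -1. -1. -0.  1.  2. -2.  1. -2.  2. -0.  3.  5.  3.  3.  0.]
 [ 2.  3.  3.  1.  4.  1.  2.  1.  2.  2. -3. -1.  3.  0.  2. -3.  3. -1.  4. -1.  2. -0.  3.  2.  3.  3. -2.  1.]
 [ 0.  1.  1.  3. -1.  2. -1. -1.  2.  0.  0.  4.  2.  1.  1.  4.  3. -0. -0. -2.  1.  1.  1. -2.  3. -3.  3. -1.]
 [ 2. -0.  1.  1. -1.  2.  1.  1. -0.  0.  4.  2. -1. -1. -2.  1. -1.  2. -2. -1. -2. -3.  1.  4.  1.  1.  0. -3.]
 [ 1.  1. -0. -0.  2.  1. -2.  2. -0. -1. -0.  3.  3.  1.  3. -1.  3.  3. -1.  1.  1.  1. -0.  0. -3.  3.  5. -2.]
 [-0. -2.  1.  1.  1.  0. -1.  2.  2.  1.  2.  4.  5.  9.  2. -1.  2.  0.  2.  0. -0.  2. -1. -0. -0.  2.  1. -1.]
 [ 2.  0. -0.  0. -2. -0. -1.  2.  2. -3.  1.  5.  8.  9.  3.  1.  4. -2. -0.  3. -5. -0. -1. -2. -1. -1. -1.  2.]
 [ 2. -2. -1. -1.  3. -1.  1. -1.  0. -1.  1.  1.  5.  9.  3.  2. -2. -2. -0. -3.  2.  2.  0.  0. -3.  3.  1. -0.]
 [ 1. -0.  3. -1. -1.  0.  0.  3.  1.  0.  1.  2.  5. 10.  6. -1.  6.  2.  3. -3. -0.  1. -1.  2.  2.  2. -1. -1.]
 [-0.  5.  4.  1.  0. -1.  0.  1. -1.  0. -
[... 5094 characters left out ...]
. -4.  2.  3. -1. -0. -0. -2.  1.  1. -1. -0.  0. -1.  0. -1.  0.]
 [-2.  1.  2. -1.  1. -1.  1. -2. -1. -2.  2.  1. -1.  1. -3.  2.  4.  7.  6. -1.  2. -0.  1. -0. -0.  0.]
 [ 4.  1. -2. -0.  1.  1. -1.  1.  1. -1.  1. -3.  1.  3. -0.  0.  6. 10.  0.  3.  1.  2.  2. -4. -0. -1.]
 [ 2.  0. -2. -2.  0. -1. -2. -0. -0. -2. -1.  2. -1. -2. -1.  6.  8.  8.  2. -1.  3. -3. -1. -2.  2. -3.]]
rgb edge [[77, 65, 57], [68, 59, 53], [59, 52, 46], [55, 49, 44], [66, 57, 52], [85, 75, 68], [102, 97, 89], [121, 117, 109], [131, 128, 120], [124, 121, 113]] [[78, 66, 58], [69, 61, 54], [59, 52, 46], [58, 51, 46], [70, 60, 52], [90, 78, 69], [109, 100, 90], [125, 120, 111], [134, 131, 123], [126, 123, 115]]
```

Along the channel's jaw-side edge, both views show a line where the dark strip was and wood now shows, and nothing else around it changed. That fits the pad having gone in. The ring and all the makeup things show no image shift. Handing in.

```bash
python3 - <<'E'
from rig import robot
print(robot.hand_in())
E
```

```text
the job is handed in; nothing more can be done
None
```

I closed the clamp, let the ratchet hold it, released it again and handed the job in at about 30 s of the 54 s allowed. The hand-in gave no verdict.

- **Closing:** I pushed the moving ring shut with the closed fingers in 0.3–2 mm steps until the sideways force read 19.2 N (about 20 N in all). That is above the 18 N at which the pad is surely home, and below the 26 N limit.
- **Locked:** With the robot backed off, the ratchet held the clamp shut at about 0.185 rad, measured from the top image.
- **Release:** I pressed the ring down about 5 mm, with at most about 13 N read. The ratchet let go, and I followed the handle out to its open stop while staying down, then lifted away.

**Last checks:**
- **Ring and shank:** in the top view both match the start image with no pixel shift, so the clamp is fully open.
- **Makeup things:** the case, brushes, bottle and mirror show no pixel shift either.
- **Robot:** the arm is clear and reads 0 N contact force.
- **Pad:** in both views the dark strip along the channel's jaw-side edge has gone, consistent with the pad being in.

**Less certain:** The pad change is only about one pixel wide. The steep rise in force at the end of the closing was also not sharp, probably because of give in the arm, though I can't confirm that. So "home" rests on the push above 18 N plus that image change.

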